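# Seat the keyed carousel disc on its drive pin

## Robot

A 7-joint arm with a two-finger parallel gripper is mounted at the origin on a cart in front of the work surface, level with it; the furniture and walls round the work are solid. World frame = base frame: x ahead of the robot, y to its left, z up, the work surface at z = 0. Lengths are in m, angles in rad, forces in N, time in s.
With the tool pointing down it reaches from about 0.425 to 0.875 m from the base axis. Payload 9.9 kg.
Tool frame: the origin (TCP) lies midway between the tips of the shut fingers; the grasp point (between the pads) lies 19 mm behind it; z points along the fingers, y is the line along which they close (so a half turn about z gives the same grasp; the last joint's range is limited). The gripper opens to 85 mm and grips with 20 to 120 N. Pads are 22 mm wide; open, the fingers measure 114 mm over their backs; the gripper's body (76 mm by 85 mm) begins 54 mm behind the grasp point. The pads swing forward as they close: fully open they stand 13 mm farther back than shut.
Start: joints at [1.026, 0.576, 0.025, 1.437, -0.015, 1.129, -0.057], TCP at [0.3, -0.605, 0.231] pointing down, gripper open.
Joint ranges: [-2.76, 2.76], [-0.34, 2.15], [-1.52, 1.57], [0.19, 2.46], [-1.09, 4.23], [0.17, 1.99], [-2.82, 2.82]. Speed limits (rad/s): [2.22, 2.22, 3.01, 3.01, 3.14, 3.14, 3.14].

## Interface

Orientations are given as a 3x3 rotation matrix whose columns are the frame's x, y, z axes.
In Python, from station import ctrl gives the robot as it stands. The module is installed in compiled form; this text tells all that it offers.
- The arm moves only by the tool arm_command, never from a script. Its arguments are lists of equal length, an entry for each row: "claw": the closure, from -1 (fully open) to 1 (shut); "translation": the shift along the tool's x, y, z in cm, a list of three; "spin": the turn about the tool's z in rad. In form: {"claw": [claw, ...], "translation": [[dx, dy, dz], ...], "spin": [spin, ...]}. A call has 1 to 12 rows; each row shifts and turns the commanded pose from where the row before left it, along the tool's axes as they then stand; what a row does not reach is not made up. A row lasts 1/12 s, in which the tool goes at most 41.7 mm and 7.16 degrees, less where a joint would pass 70% of its speed; a pose out of reach is approached as far as the arm can. A call with a gripper value outside its range is refused whole. The fingers move at their own pace and stop on an object; "newtons" is the grip in N (left out, the last holds). Time passes only in rows, so rows that do not move let the fingers close. It gives the time, the measured TCP pose, the force, the opening and the grip force at its end, in the units of the state.
- ctrl.get_state(): the state, without advancing time (a new reading comes with each control period).
- ctrl.get_image(name): name is "side" or "top" or "wrist"; returns (picture, depth): 400x640x3 uint8, red, green, blue; 400x640 float32, m along the optical axis (not along the pixel's ray), 0 where there is no reading.
- ctrl.camera_info(name): a dict with "vertical_fov" (degrees; the focal length in pixels is half the picture's height over the tangent of half this angle, whatever the lens; pixels are square), "cx", "cy" (the principal point, pixels), "dist_coeffs" ([k1, k2, p1, p2, k3] as OpenCV has them; the pictures are not rectified), "cam_to_world" (4x4, takes a point from camera to world coordinates); the wrist camera has in their place "hand_eye" (4x4, takes a point from camera to tool coordinates, whose origin is the TCP and whose axes are the flange's). Camera axes: x right, y up, looking along -z (the intrinsics and any distortion apply to the point x, -y, -z); pixel columns grow to the right and rows downward; lengths in m; the calibration is good to about 2 mm. A picture is of the moment at which its call begins: read the wrist's pose just before it. camera_info takes no time and is no camera call.
- ctrl.finish_job(): hands the job in; it is judged then, once.
The state is a dict: "clock": time; "qpos": joint angles; "joint_velocities": joint speeds; "joint_efforts": joint torques, N m; "tool_pos": TCP position; "tcp_rot": TCP orientation; "wrist_force": force on the tool from outside, world axes, zero at the start; "wrist_torque": the same for the moment, N m; "opening": finger opening in m; "grip_force": force on a finger pad.
Only numpy, scipy, OpenCV 4.12 (cv2) and the standard library are available. Lean on these libraries where they do the work, as an engineer would, in place of code of your own. Each camera call takes 0.05 s, during which the arm holds its last target. There are 200 camera calls.

## Task

The notched sample disc on the round drive base rides high because its rim notch is not over the drive pin. Push its upright post round with a fingertip until the notch stands over the pin, then press gently on the middle of the disc until it is seated fully home, and move clear. Only push and press: never grip the disc or lift it off its spindle, and leave the little bottle and the dish beside it where they are.

Things in the scene. Friction and masses are not known exactly. Their poses are not given: they have to be found in the camera images.
- drive_base: fixed round grey base, 126 mm across, bright deck 28 mm high; an upright spindle in its middle (15.6 mm thick, tip 43 mm above the worktop) is hidden under the disc. Origin at the centre of its underside on the worktop, z up; its -x axis points from the spindle to the drive pin
- collar (a joint): slide of the friction collar (black, 68 mm across, round the spindle) that carries the disc level: 0 as it starts (top 37 mm above the worktop), 0.007 when pushed fully down (top 30 mm). About 6 N in all pushes it; it stays where it is left: the disc's weight does not move it and nothing springs back
- pin_top (a point): middle of the top of the drive pin: upright steel pin 10 mm thick on the base's deck, 46 mm from the spindle's axis, top 36 mm above the worktop with a 2 mm bevel. Half of it shows outside the disc's rim; a short black line on the deck points to it
- disc: loose off-white disc 92 mm across, 10 mm thick, about 0.25 kg, with eight dark sample wells. Turns easily either way about the spindle (slippery, about 1 mm play, may coast a little). Origin: centre of its underside (37 mm above the worktop riding high, 30 mm seated), z up; -x points to its notch, +x to its post. Goes down only with the notch over the pin: freely within 3 degrees, guided by the bevel within 5
- notch (a point): middle of the notch's mouth at the disc's rim, 46 mm from the disc's centre, level with the underside. The notch goes through the disc, is 15 mm wide at the mouth, 12.6 mm at its floor, 7.5 mm deep from the rim
- post_top (a point): middle of the top of the disc's upright round grey post, 12 mm thick, 34 mm from the disc's centre, opposite the notch; its top is 26.5 mm above the disc's upper face (73.5 mm above the worktop while riding high). Push it sideways: fingertips 58 to 64 mm above the worktop clear the hub and meet only the post
- hub_top (a point): middle of the flat top of the disc's hub, a closed grey boss 28 mm across, 9 mm above the disc's upper face (56 mm above the worktop while riding high, 49 mm when seated); press here straight down, about 10 N is enough
- petri: bystander: shallow round dish 64 mm across and 16 mm high, loose, beside the base; origin at the centre of its underside
- bottle: bystander: small capped bottle 32 mm across and 59 mm high, loose, beside the base; origin at the centre of its underside
Mind the look-alikes: they are no part of the job. Leave any purple look-alike of the disc alone.

How it is judged:
On the way, in this order (a step that is already met when the one before it is completed fails the run):
1. the disc is turned until its notch stands over the pin (horizontal distance between notch and pin_top below 0.008 m).
2. the disc is pressed home over the pin (z of disc in the frame of drive_base below 0.0318 m), for 0.2 s.
At the end, for the whole second after the job is handed in: The disc lies level (within 0.05 rad) and at rest, seated on its base: underside within 1.8 mm of its seated height of 30 mm, notch over the pin (within 6 mm, which the pin itself enforces), centred on the spindle within 4 mm (z of disc in the frame of drive_base below 0.0318 m and horizontal distance between notch and pin_top below 0.006 m and horizontal distance between disc and drive_base below 0.004 m and angle between disc's own z axis and vertical below 0.05 rad and linear speed of disc below 0.02 m/s); the robot touches nothing.
It fails at once if the disc is lifted more than 4 mm above its riding height (z of disc in the frame of drive_base above 0.041 m).
It fails at once if the disc is tipped up (angle between disc's own z axis and vertical above 0.3 rad).
It fails at once if the disc is gripped or pressed roughly (over 35 N) (contact force between the fingers and disc above 35 N).
It fails at once if the dish is disturbed (distance of petri from where it was at the start of the episode above 0.02 m).
It fails at once if the bottle is disturbed (distance of bottle from where it was at the start of the episode above 0.02 m or angle between bottle's own z axis and vertical above 0.5 rad).
It also fails if it takes over 58 s, if anything falls off the work surface, if the arm or the gripper's body presses on something with over 40 N, if the wrist force passes 120 N, or if a joint passes its speed limit or range.

## Working session

There is one attempt and no reset: what is moved stays moved. The work goes in short steps, Python scripts to look and compute and a tool call to move; the robot and the scene stay as the last step left them, time stands still between calls to the robot, and variables do not carry over. Pictures are saved under pics/ and viewed, at most 10 in all, crops included, and the job is handed in when it is done.

Besides the shell and the picture viewer there is one more tool, called by a JSON object that holds its "method" and its "body". arm_command: Moves the arm, as the interface text tells. Its arguments: {"type":"object","properties":{"claw":{"type":"array","items":{"type":"number"}},"translation":{"type":"array","items":{"type":"array","items":{"type":"number"}}},"spin":{"type":"array","items":{"type":"number"}},"newtons":{"type":"number"}},"required":["claw","translation","spin"]}

```bash
mkdir -p pics; cat > h.py <<'E'
import numpy as np, cv2
from station import ctrl
def K(n):
    i=ctrl.camera_info(n); f=200/np.tan(np.radians(i["vertical_fov"])/2)
    return i,np.array([[f,0,i["cx"]],[0,f,i["cy"]],[0,0,1]]),np.array(i["dist_coeffs"],float)
def T(n):
    i=ctrl.camera_info(n)
    if n!="wrist": return np.array(i["cam_to_world"])
    s=ctrl.get_state(); M=np.eye(4); M[:3,:3]=s["tcp_rot"]; M[:3,3]=s["tool_pos"]
    return M@np.array(i["hand_eye"])
def px2w(n,uv,z,M=None):
    "pixels to world points on the plane of height z"
    i,k,d=K(n); M=T(n) if M is None else M
    p=cv2.undistortPoints(np.array(uv,float).reshape(-1,1,2),k,d)[:,0]
    r=np.c_[p[:,0],-p[:,1],-np.ones(len(p))]@M[:3,:3].T
    return M[:3,3]+r*((np.broadcast_to(z,len(p))-M[2,3])/r[:,2])[:,None]
def w2px(n,P,M=None):
    i,k,d=K(n); M=T(n) if M is None else M
    c=(np.atleast_2d(P)-M[:3,3])@M[:3,:3]
    return cv2.projectPoints(c*[1,-1,-1],np.zeros(3),np.zeros(3),k,d)[0][:,0]
def snap(n,f,crop=None,s=1):
    im,dp=ctrl.get_image(n); o=im[:,:,::-1]
    if crop: x0,y0,x1,y1=crop; o=o[y0:y1,x0:x1]
    cv2.imwrite("pics/"+f,cv2.resize(o,None,fx=s,fy=s,interpolation=cv2.INTER_CUBIC)); return im,dp
E
python3 - <<'E'
from h import *
snap("top","top0.png"); snap("side","side0.png")
for n in("top","side"): print(n,T(n).round(3).tolist())
s=ctrl.get_state();print(s["clock"],s["tcp_rot"],s["wrist_force"])
print(ctrl.camera_info("wrist"))
E
```

```text
top [[-0.01, 0.994, -0.112, 0.493], [-1.0, -0.011, -0.006, 0.022], [-0.008, 0.112, 0.994, 1.062], [0.0, 0.0, 0.0, 1.0]]
side [[0.967, 0.123, -0.221, 0.451], [-0.253, 0.472, -0.845, -0.71], [0.001, 0.873, 0.488, 0.504], [0.0, 0.0, 0.0, 1.0]]
0.1 [[ 8.95687086e-01  4.44684326e-01 -7.02995189e-04]
 [ 4.44684877e-01 -8.95686197e-01  1.26362041e-03]
 [-6.77508960e-05 -1.44441981e-03 -9.99998955e-01]] [ 0.12139818 -0.17590567  0.28184532]
{'vertical_fov': 68.00306713207911, 'cx': 321.8965720159126, 'cy': 201.14782156300382, 'dist_coeffs': array([0.01632659, 0.        , 0.        , 0.        , 0.        ]), 'hand_eye': array([[ 1.72724036e-03,  9.47655613e-01,  3.19289612e-01,
         8.21078833e-02],
       [ 9.99998069e-01, -1.93623408e-03,  3.37142421e-04,
        -1.28255935e-04],
       [ 9.37714337e-04,  3.19288413e-01, -9.47657127e-01,
        -1.42420073e-01],
       [ 0.00000000e+00,  0.00000000e+00,  0.00000000e+00,
         1.00000000e+00]])}
```

View pics/top0.png

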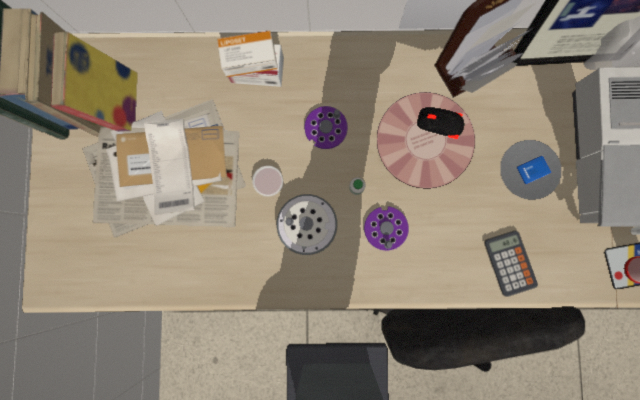

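View pics/side0.png

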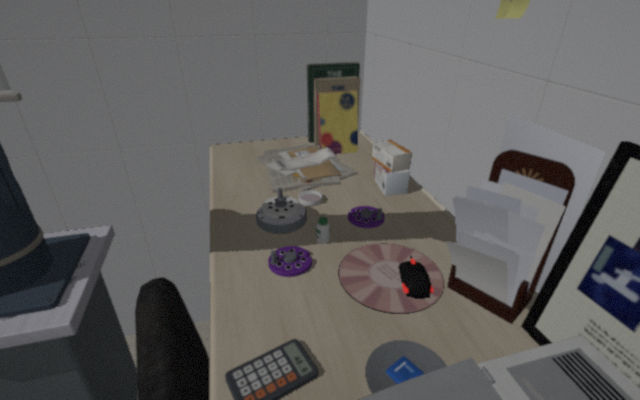

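The off-white disc on its grey base is at top (306,224) and side (281,213). The look-alikes are purple discs at top (326,127) and (386,228), which I'll leave alone. The dish is at (267,180) and the bottle at (357,185). I'll check the choice in a close crop.

```bash
python3 - <<'E'
from h import *
snap("top","top1.png",(240,160,370,260),6)
for n,uv,z in[("base",(306.5,224),.03),("dish",(267,180),.016),("bottle",(357,185),.059)]: print(n,px2w("top",[uv],z).round(4))
print(ctrl.get_state()["qpos"])
E
```

```text
base [[0.5516 0.0678 0.03  ]]
dish [[0.6451 0.1504 0.016 ]]
bottle [[ 0.6268 -0.0349  0.059 ]]
[ 1.02621116  0.57635115  0.02484227  1.43769006 -0.01499162  1.12901905
 -0.05648838]
```

View pics/top1.png

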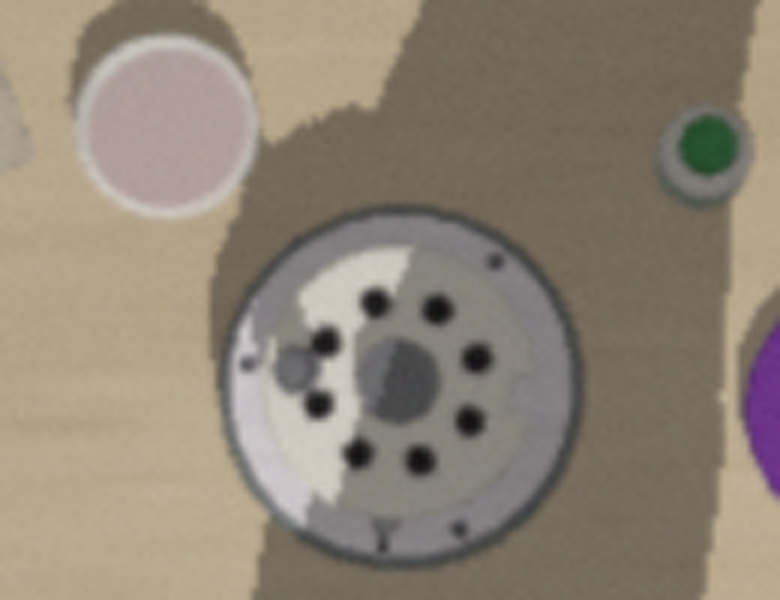

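The crop confirms the choice. The post is at (295,370), the notch at (515,388) on the right, and the pin with its black line at (383,535) below. The disc therefore needs about 96° clockwise as seen from above. I'll check obstacle heights on the way in.

```bash
python3 - <<'E'
from h import *
im,d=ctrl.get_image("top")
for uv in[(390,330),(430,335),(480,335),(540,330),(570,320),(640//2,360),(510,265)]:
    i,k,ds=K("top");p=cv2.undistortPoints(np.array([[uv]],float),k,ds)[0,0];z=d[uv[1],uv[0]]
    print(uv,(T("top")@[p[0]*z,-p[1]*z,-z,1]).round(3))
E
```

```text
(390, 330) [ 0.324 -0.109 -0.074  1.   ]
(430, 335) [ 0.328 -0.177  0.024  1.   ]
(480, 335) [ 0.334 -0.265  0.064  1.   ]
(540, 330) [ 0.344 -0.377  0.067  1.   ]
(570, 320) [ 0.361 -0.438  0.059  1.   ]
(320, 360) [ 0.116  0.059 -0.792  1.   ]
(510, 265) [ 0.465 -0.347  0.012  1.   ]
```

{"method": "arm_command", "body": {"claw": [1,1,1], "translation": [[0,0,-4],[0,0,-4],[0,0,-2]], "spin": [0,0,0]}}

```text
clock: 0.45
tool_pos: [0.3004, -0.6054, 0.3358]
tcp_rot: [[0.896, 0.444, 0.002], [0.444, -0.896, -0.004], [0.0, 0.004, -1.0]]
wrist_force: [0.5, -1.3, 0.7]
opening: 0.0517
grip_force: 0.0
```

{"method": "arm_command", "body": {"claw": [1,1,1,1,1,1,1,1,1,1,1,1], "translation": [[2.84,-2.35,0],[2.84,-2.35,0],[2.84,-2.35,0],[2.84,-2.35,0],[2.84,-2.35,0],[2.84,-2.35,0],[2.84,-2.35,0],[2.84,-2.35,0],[2.84,-2.35,0],[2.84,-2.35,0],[2.84,-2.35,0],[2.84,-2.35,0]], "spin": [0,0,0,0,0,0,0,0,0,0,0,0]}}

```text
clock: 1.45
tool_pos: [0.4803, -0.1987, 0.3314]
tcp_rot: [[0.896, 0.445, 0.0], [0.445, -0.896, -0.0], [0.0, 0.0, -1.0]]
wrist_force: [0.9, -1.5, -1.1]
opening: -0.0001
grip_force: 0.0
```

{"method": "arm_command", "body": {"claw": [1,1,1,1,1,1,1,1], "translation": [[2.84,-2.35,0],[2.84,-2.35,0],[2.84,-2.35,0],[2.84,-2.35,0],[2.84,-2.35,0],[2.84,-2.35,0],[2.84,-2.35,0],[2.84,-2.35,0]], "spin": [0,0,0,0,0,0,0,0]}}

```text
clock: 2.12
tool_pos: [0.6003, 0.0706, 0.3313]
tcp_rot: [[0.896, 0.445, -0.0], [0.445, -0.896, -0.0], [-0.0, 0.0, -1.0]]
wrist_force: [0.5, -0.6, -0.5]
opening: 0.0
grip_force: 0.0
```

{"method": "arm_command", "body": {"claw": [1,1,1,1,1,1,1,1,1,1,1,1], "translation": [[0,0,1],[0,0,1],[0,0,1],[0,0,1],[0,0,1],[0,0,1],[0,0,1],[0,0,1],[0,0,1],[0,0,1],[0,0,1],[0,0,1]], "spin": [-0.12,-0.12,-0.12,-0.12,-0.12,-0.12,-0.12,-0.12,-0.12,-0.12,-0.12,-0.12]}}

```text
clock: 3.12
tool_pos: [0.5998, 0.0688, 0.2107]
tcp_rot: [[-0.33, 0.944, -0.0], [0.944, 0.33, -0.0], [0.0, -0.0, -1.0]]
wrist_force: [-0.4, 0.0, 0.6]
opening: -0.0004
grip_force: 0.0
```

{"method": "arm_command", "body": {"claw": [1,1,1,1,1,1,1,1,1,1,1], "translation": [[0,0,0],[0,0,0],[0,0,0],[0,0,0],[0,0,0],[0,0,0],[0,0,0],[0,0,0],[0,0,0],[0,0,0],[0,0,0]], "spin": [-0.12,-0.12,-0.12,-0.12,-0.12,-0.12,-0.12,-0.12,-0.12,-0.12,0]}}

```text
clock: 4.03
tool_pos: [0.5998, 0.0686, 0.2109]
tcp_rot: [[-0.999, 0.036, -0.001], [0.036, 0.999, 0.0], [0.001, 0.0, -1.0]]
wrist_force: [0.3, 0.5, -1.1]
opening: -0.0
grip_force: 0.0
```

```bash
python3 - <<'E'
from h import *
print(ctrl.get_state()["qpos"].round(2),T("wrist").round(4).tolist())
np.save("Tw.npy",T("wrist"))
snap("wrist","w1.png",None,1.25)
E
```

```text
[ 0.33  0.6  -0.87  1.64  0.49  1.13  0.87] [[0.0339, -0.9477, -0.3174, 0.5179], [0.9994, 0.0324, 0.0101, 0.0716], [0.0007, -0.3176, 0.9482, 0.3534], [0.0, 0.0, 0.0, 1.0]]
```

View pics/w1.png

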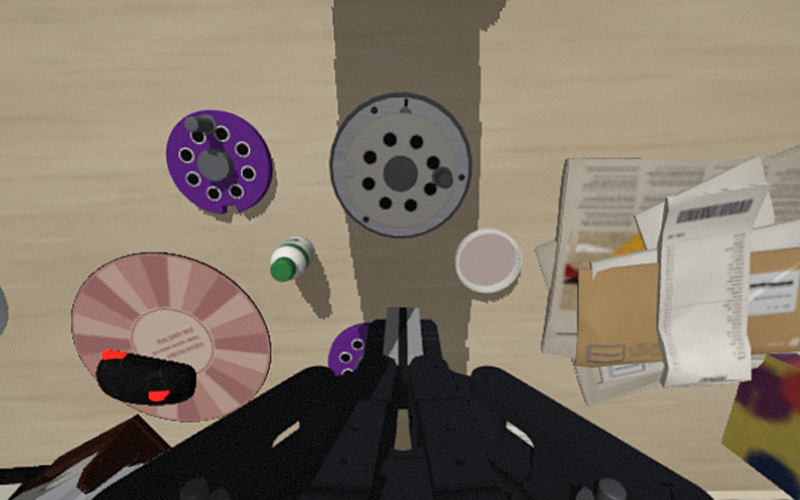

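The disc is at (400,165), its post at (442,178) and the pin's black line at (406,103). The notch is on the left near (343,163). I'll take an enlarged crop and measure it.

```bash
python3 - <<'E'
from h import *
im,d=ctrl.get_image("wrist"); c=im[68:196,256:384,::-1]
c=cv2.resize(c,None,fx=4.6,fy=4.6,interpolation=cv2.INTER_CUBIC)
cv2.imwrite("pics/w2.png",cv2.convertScaleAbs(c,alpha=1.7,beta=0))
E
```

```text
(no output)
```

View pics/w2.png

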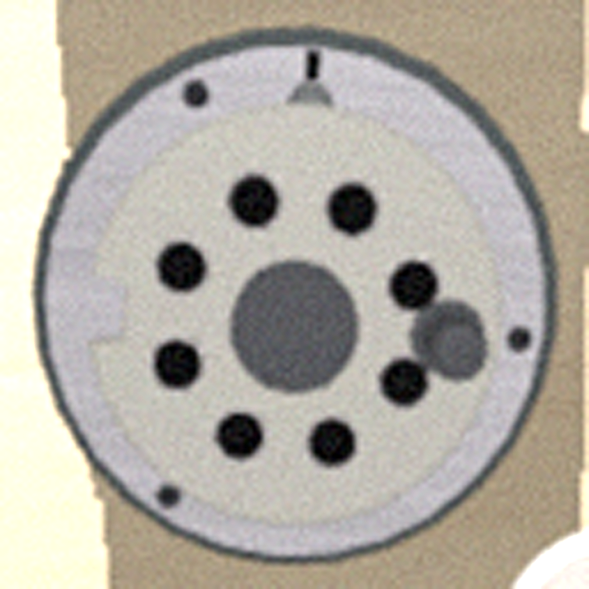

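```bash
python3 - <<'E'
from h import *
M=np.load("Tw.npy")
n=dict(hub=(295,327,.056),post=(459,347,.0735),line=(313,65,.028),pin=(311,100,.036),notch=(98,309,.047),deckL=(45,297,.028),deckR=(548,297,.028),deckT=(297,38,.028),deckB=(297,553,.028))
P={k:px2w("wrist",[(256+(a+.5)/4.6-.5,68+(b+.5)/4.6-.5)],z,M)[0] for k,(a,b,z) in n.items()}
for k,p in P.items(): 
  r=p-P["hub"]; print(k,p.round(4),"r",np.hypot(*r[:2]).round(4),"ang",np.degrees(np.arctan2(r[1],r[0])).round(1))
E
```

```text
hub [0.5523 0.0685 0.056 ] r 0.0 ang 0.0
post [0.5554 0.1018 0.0735] r 0.0334 ang 84.7
line [0.4988 0.0743 0.028 ] r 0.0539 ang 173.9
pin [0.5063 0.0735 0.036 ] r 0.0463 ang 173.8
notch [0.548  0.0252 0.047 ] r 0.0435 ang -95.7
deckL [0.5468 0.0102 0.028 ] r 0.0585 ang -95.5
deckR [0.5508 0.1274 0.028 ] r 0.0589 ang 91.5
deckT [0.4932 0.0709 0.028 ] r 0.0592 ang 177.7
deckB [0.6107 0.0667 0.028 ] r 0.0584 ang -1.8
```

{"method": "arm_command", "body": {"claw": [1,1,1,1,1,1,1,1,1,1,1], "translation": [[0,0,0],[2.92,0.97,0],[2.92,0.97,0],[2.92,0.97,0],[0,0,3],[0,0,3],[0,0,3],[0,0,3],[0,0,0],[0,0,0],[0,0,0]], "spin": [0.06,0,0,0,0,0,0,0,0,0,0]}}

```text
clock: 5.05
tool_pos: [0.5163, 0.1074, 0.0927]
tcp_rot: [[-0.995, 0.102, 0.001], [0.102, 0.995, 0.001], [-0.001, 0.001, -1.0]]
wrist_force: [0.5, -0.6, -0.4]
opening: 0.0005
grip_force: 0.0
```

{"method": "arm_command", "body": {"claw": [1,1,1,1,1,1,1,1,1,1,1,1], "translation": [[0,0,1],[0,0,1],[0,0,1.15],[0,0,0],[0,0,0],[-0.5,-0.1,0],[-0.5,0,0],[-0.4,0,0],[-0.3,0,0],[-0.2,0,0],[-0.2,0,0],[0,0,0]], "spin": [0,0,0,0,0,0,0,0,0,0,0,0]}}

```text
clock: 6.05
tool_pos: [0.5369, 0.1036, 0.0598]
tcp_rot: [[-0.995, 0.101, 0.0], [0.101, 0.995, 0.0], [-0.0, 0.0, -1.0]]
wrist_force: [0.3, -0.1, 0.3]
opening: -0.0002
grip_force: 0.0
```

```bash
python3 - <<'E'
from h import *
im,d=ctrl.get_image("wrist")
s=ctrl.get_state();print(s["tool_pos"].round(4),s["wrist_force"].round(1))
cv2.imwrite("pics/w3.png",cv2.convertScaleAbs(im[:,:,::-1],alpha=1.7))
E
```

```text
[0.5366 0.1036 0.0598] [0.2 0.2 0.1]
```

View pics/w3.png

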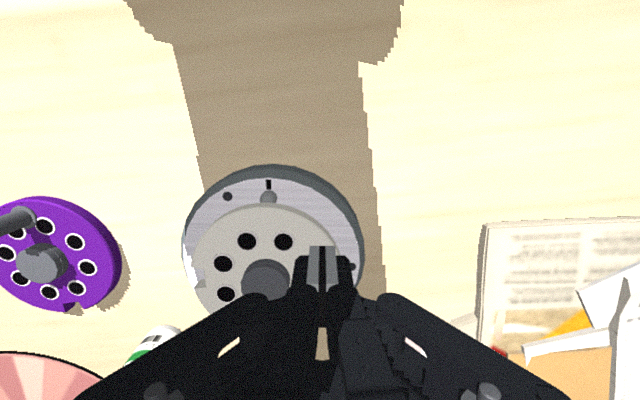

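The fingertips are at (322,265), right behind the hidden post. The notch is still at the left and the pin is at (268,197). I'll start the arc push.

{"method": "arm_command", "body": {"claw": [1,1,1,1,1,1,1,1,1,1,1,1], "translation": [[-0.2,0.1,0],[-0.2,0.1,0],[-0.21,0.1,0],[-0.21,0.1,0],[-0.21,0.1,0],[-0.21,0.1,0],[-0.21,0.1,0],[-0.21,0.1,0],[-0.21,0.1,0],[-0.21,0.1,0],[-0.21,0.1,0],[-0.21,0.1,0]], "spin": [0.06,0.06,0.06,0.06,0.06,0.06,0.06,0.06,0.06,0.06,0.06,0.06]}}

```text
clock: 7.1
tool_pos: [0.5634, 0.1043, 0.0598]
tcp_rot: [[-0.68, 0.733, -0.0], [0.733, 0.68, 0.0], [0.0, 0.0, -1.0]]
wrist_force: [0.9, 0.4, 0.9]
opening: 0.0002
grip_force: 0.2
```

```bash
cat >> h.py <<'E'
C=np.array([.552,.0685])
def rel():
    s=ctrl.get_state();R=np.array(s["tcp_rot"]);p=np.array(s["tool_pos"])[:2]-C
    print("yaw",np.degrees(np.arctan2(R[1,0],R[0,0])).round(1),"rel tool xy",(p@R[:2,:2]).round(4),"z",s["tool_pos"][2].round(4),"F",np.round(s["wrist_force"],1),s["clock"])
E
python3 - <<'E'
from h import *
rel()
im,d=ctrl.get_image("top"); c=im[160:260,240:370,::-1]
cv2.imwrite("pics/t2.png",cv2.convertScaleAbs(cv2.resize(c,None,fx=5,fy=5,interpolation=cv2.INTER_CUBIC),alpha=1.5))
E
```

```text
yaw 132.8 rel tool xy [0.0185 0.0327] z 0.0598 F [0.9 0.4 0.9] 7.1
```

View pics/t2.png

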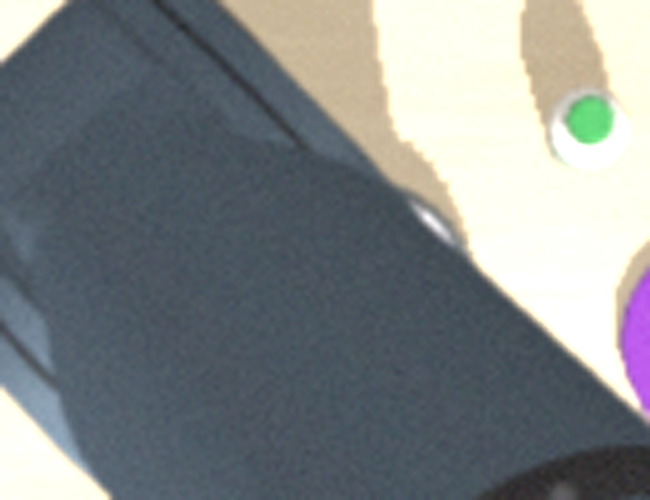

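The arm hides the disc in the top view, so I'll go on by geometry and check with the wrist camera.

{"method": "arm_command", "body": {"claw": [1,1,1,1,1,1,1,1,1,1,1,1], "translation": [[-0.2,0.1,0],[-0.2,0.1,0],[-0.2,0.1,0],[-0.2,0.1,0],[-0.19,0.09,0],[-0.19,0.09,0],[-0.19,0.09,0],[-0.19,0.09,0],[-0.17,0.08,0],[-0.14,0.07,0],[-0.1,0.05,0],[0,0,0]], "spin": [0.055,0.055,0.055,0.055,0.055,0.055,0.055,0.055,0.05,0.04,0.03,0]}}

```text
clock: 8.15
tool_pos: [0.5811, 0.0915, 0.0598]
tcp_rot: [[-0.188, 0.982, -0.0], [0.982, 0.188, -0.0], [-0.0, -0.0, -1.0]]
wrist_force: [-0.1, 0.3, 0.8]
opening: 0.0002
grip_force: 0.0
```

```bash
python3 - <<'E'
from h import *
rel(); np.save("Tw.npy",T("wrist"))
im,d=ctrl.get_image("wrist"); cv2.imwrite("w4raw.png",im[:,:,::-1])
cv2.imwrite("pics/w4.png",cv2.convertScaleAbs(im[:,:,::-1],alpha=1.7))
E
```

```text
yaw 100.9 rel tool xy [0.0171 0.0329] z 0.0598 F [-0.1  0.3  0.8] 8.15
```

View pics/w4.png

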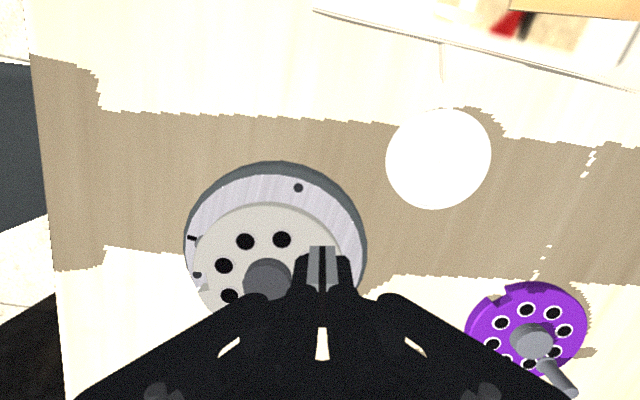

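The disc turned with the finger. The wells are now at (246,241), (281,239), (223,265) and (229,295), and the pin's line is at (192,238). I'll work out the disc angle from the wells.

```bash
cat >> h.py <<'E'
def wells(path_im,M,guess):
    g=cv2.cvtColor(path_im,cv2.COLOR_BGR2GRAY).astype(float); out=[]
    for u,v in guess:
        w=np.clip(70-g[v-9:v+10,u-9:u+10],0,None); yy,xx=np.mgrid[v-9:v+10,u-9:u+10]
        out.append(((w*xx).sum()/w.sum(),(w*yy).sum()/w.sum()))
    P=px2w("wrist",out,.047,M)[:,:2]-C
    return np.c_[np.degrees(np.arctan2(P[:,1],P[:,0])),np.hypot(*P.T)*1e3].round(1)
E
python3 - <<'E'
from h import *
print(wells(cv2.imread("w4raw.png"),np.load("Tw.npy"),[(246,241),(281,239),(223,265),(229,295)]))
import numpy as np
M=np.eye(4)
# initial wells from crop w2
Ts=np.array([[0.0339,-0.9477,-0.3174,0.5179],[0.9994,0.0324,0.0101,0.0716],[0.0007,-0.3176,0.9482,0.3534],[0,0,0,1]])
uv=[(254,201),(351,209),(414,286),(404,382),(332,442),(240,436),(177,364),(182,267)]
P=px2w("wrist",[(256+(a+.5)/4.6-.5,68+(b+.5)/4.6-.5) for a,b in uv],.047,Ts)[:,:2]
print(P.mean(0)); P=P-P.mean(0);print(np.degrees(np.arctan2(P[:,1],P[:,0])).round(1),(np.hypot(*P.T)*1e3).round(1))
E
```

```text
[[ 127.7   25.5]
 [  79.3   25.9]
 [ 175.7   26.5]
 [-137.1   28.1]]
[0.55304685 0.06826754]
[-163.8  151.5  105.9   61.1   16.1  -28.5  -74.  -119. ] [27.6 27.5 27.6 27.6 27.4 27.6 27.5 27.5]
```

```bash
cat >> h.py <<'E'
def fit(W):
    from scipy.optimize import least_squares
    a=np.radians(W[:,0]);P=np.c_[np.cos(a),np.sin(a)]*W[:,1:]; n=np.round((W[:,0]-W[0,0])/45)*np.pi/4
    f=lambda q:(q[:2]+27.5*np.c_[np.cos(n+q[2]),np.sin(n+q[2])]-P).ravel()
    q=least_squares(f,[0,0,a[0]]); print("centre off mm",q.x[:2].round(2),"post mod45",(np.degrees(q.x[2])-22.5)%45,"resid",np.abs(q.fun).max().round(2))
E
python3 - <<'E'
from h import *
W=wells(cv2.imread("w4raw.png"),np.load("Tw.npy"),[(246,241),(281,239),(223,265),(229,295)])
fit(W); fit(W[[0,2,3]])
E
```

```text
centre off mm [ 1.11 -1.86] post mod45 15.003689280273804 resid 0.53
centre off mm [ 1.08 -1.83] post mod45 15.11249964654965 resid 0.51
```

{"method": "arm_command", "body": {"claw": [1,1,1,1,1,1,1,1,1,1,1,1], "translation": [[-0.13,0.06,0],[-0.13,0.06,0],[-0.13,0.06,0],[-0.13,0.06,0],[-0.13,0.06,0],[-0.13,0.06,0],[-0.13,0.06,0],[-0.07,0.03,0],[-0.07,0.03,0],[-0.07,0.03,0],[0,0,0],[0,0,0]], "spin": [0.04,0.04,0.04,0.04,0.04,0.04,0.04,0.02,0.02,0.02,0,0]}}

```text
clock: 9.2
tool_pos: [0.5866, 0.0805, 0.0598]
tcp_rot: [[0.149, 0.989, -0.0], [0.989, -0.149, -0.0], [-0.0, -0.0, -1.0]]
wrist_force: [0.5, -0.3, 0.1]
opening: 0.0002
grip_force: 0.0
```

```bash
python3 - <<'E'
from h import *
rel(); M=T("wrist"); np.save("Tw.npy",M)
im,d=ctrl.get_image("wrist"); cv2.imwrite("w5raw.png",im[:,:,::-1])
W=wells(im,M,[(246,241),(281,239),(223,265),(229,295)]);print(W);fit(W)
c=im[150:330,165:385,::-1];cv2.imwrite("pics/w5.png",cv2.convertScaleAbs(cv2.resize(c,None,fx=3,fy=3,interpolation=cv2.INTER_CUBIC),alpha=1.6))
E
```

```text
yaw 81.4 rel tool xy [0.017  0.0324] z 0.0598 F [ 0.5 -0.3  0.1] 9.2
[[ 106.9   25.9]
 [  59.6   26.2]
 [ 154.6   26.6]
 [-157.7   28. ]]
centre off mm [ 0.46 -1.75] post mod45 39.8418955621364 resid 0.67
```

View pics/w5.png

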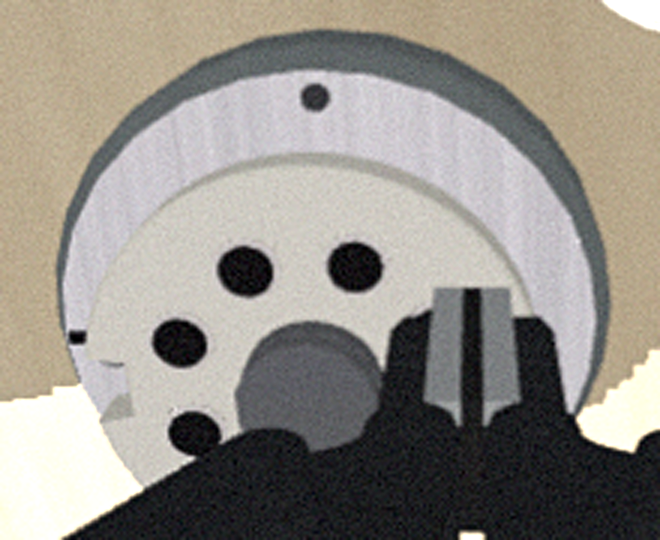

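The notch is at about (115,390) and the pin's line at (77,337) in the crop. I'll compare their angles.

```bash
python3 - <<'E'
from h import *
M=np.load("Tw.npy"); c=C+[.00046,-.00175]
for n,(a,b),z in[("line",(77,337),.028),("floor up",(127,366),.047),("floor low",(132,415),.047),("mouth up",(88,360),.047),("mouth low",(101,421),.047)]:
    p=px2w("wrist",[(165+a/3,150+b/3)],z,M)[0,:2]-c; print(n,np.degrees(np.arctan2(p[1],p[0])).round(1),(np.hypot(*p)*1e3).round(1))
p=px2w("wrist",[(165+77/3,150+337/3)],.028,M)[0]; print(p)
pin=np.r_[c+.046*np.array([np.cos(np.radians(173.8)),np.sin(np.radians(173.8))]),.036]; print((w2px("wrist",pin,M)-[165,150])*3)
E
```

```text
line 172.1 55.4
floor up 165.4 37.1
floor low -177.1 38.0
mouth up 164.7 44.7
mouth low -177.0 44.6
[0.49759405 0.07437508 0.028     ]
[[106.42815322 361.55992834]]
```

The notch is over the pin to within about 1–2°. I'll back off, lift and turn the tool so the fingers keep clear of the post, then press.

{"method": "arm_command", "body": {"claw": [1,1,1,1,1,1,1,1,1,1,1,1], "translation": [[0.5,0,0],[1,0,0],[0,0,-2],[0,0,-2],[0,0,-2],[0,0,0],[0,0,0],[0,0,0],[0,0,0],[0,0,0],[0,0,0],[0,0,0]], "spin": [0,0,0,0,0,-0.12,-0.12,-0.12,-0.12,-0.12,-0.12,-0.12]}}

```text
clock: 10.25
tool_pos: [0.589, 0.0966, 0.1199]
tcp_rot: [[-0.642, 0.767, 0.0], [0.767, 0.642, 0.001], [0.0, 0.001, -1.0]]
wrist_force: [0.2, -0.4, -0.7]
opening: -0.0003
grip_force: 0.0
```

{"method": "arm_command", "body": {"claw": [1,1,1,1,1,1], "translation": [[0,0,0],[0,0,0],[0,0,0],[0,0,0],[0,0,0],[0,0,0]], "spin": [-0.12,-0.12,-0.12,-0.12,-0.12,0]}}

```text
clock: 10.75
tool_pos: [0.589, 0.0963, 0.1197]
tcp_rot: [[-0.963, 0.271, -0.0], [0.271, 0.963, 0.001], [0.0, 0.001, -1.0]]
wrist_force: [0.3, -0.2, -1.1]
opening: -0.0001
grip_force: 0.0
```

```bash
python3 -c "
from h import *
C[:]=[.5525,.068]
rel()"
```

```text
yaw 164.3 rel tool xy [-0.0275  0.0371] z 0.1197 F [ 0.3 -0.2 -1.1] 10.75
```

{"method": "arm_command", "body": {"claw": [1,1,1,1,1,1,1,1,1], "translation": [[1.4,-1.85,0],[1.35,-1.85,0],[0,0,0],[0,0,0],[0,0,2],[0,0,2],[0,0,1.7],[0,0,0],[0,0,0]], "spin": [0,0,0,0,0,0,0,0,0]}}

```text
clock: 11.5
tool_pos: [0.5525, 0.0686, 0.0625]
tcp_rot: [[-0.961, 0.278, -0.001], [0.278, 0.961, 0.001], [0.001, 0.0, -1.0]]
wrist_force: [-0.6, 0.6, 0.1]
opening: -0.0
grip_force: 0.0
```

{"method": "arm_command", "body": {"claw": [1,1,1,1,1,1,1,1], "translation": [[0,0,0.2],[0,0,0.2],[0,0,0.1],[0,0,0.1],[0,0,0.1],[0,0,0.1],[0,0,0],[0,0,0]], "spin": [0,0,0,0,0,0,0,0]}}

```text
clock: 12.17
tool_pos: [0.5525, 0.0674, 0.055]
tcp_rot: [[-0.961, 0.277, 0.0], [0.277, 0.961, 0.0], [-0.0, 0.0, -1.0]]
wrist_force: [0.4, -1.1, 2.2]
opening: 0.0004
grip_force: 1.1
```

{"method": "arm_command", "body": {"claw": [1,1,1,1,1,1], "translation": [[0,0,0.1],[0,0,0],[0,0,0.1],[0,0,0],[0,0,0.1],[0,0,0]], "spin": [0,0,0,0,0,0]}}

```text
clock: 12.67
tool_pos: [0.5524, 0.0675, 0.0517]
tcp_rot: [[-0.961, 0.277, 0.0], [0.277, 0.961, 0.0], [-0.0, 0.0, -1.0]]
wrist_force: [0.8, 0.7, 2.2]
opening: 0.0003
grip_force: 1.1
```

{"method": "arm_command", "body": {"claw": [1,1,1,1,1,1], "translation": [[0,0,0.1],[0,0,0],[0,0,0.1],[0,0,0],[0,0,0.1],[0,0,0]], "spin": [0,0,0,0,0,0]}}

```text
clock: 13.17
tool_pos: [0.5523, 0.0675, 0.0491]
tcp_rot: [[-0.961, 0.277, 0.0], [0.277, 0.961, -0.0], [-0.0, -0.0, -1.0]]
wrist_force: [-1.3, -0.5, 6.5]
opening: -0.0001
grip_force: 3.6
```

{"method": "arm_command", "body": {"claw": [1,1,1,1], "translation": [[0,0,0.05],[0,0,0],[0,0,0.05],[0,0,0]], "spin": [0,0,0,0]}}

```text
clock: 13.5
tool_pos: [0.5523, 0.0676, 0.049]
tcp_rot: [[-0.961, 0.277, 0.001], [0.277, 0.961, -0.001], [-0.001, -0.0, -1.0]]
wrist_force: [-4.7, -2.1, 19.4]
opening: -0.0
grip_force: 9.7
```

The tip stopped at 49 mm while the force rose to 19 N, so the disc is home. I'll hold briefly, lift straight up and check.

{"method": "arm_command", "body": {"claw": [1,1,1,1,1,1,1,1,1,1], "translation": [[0,0,0],[0,0,-0.2],[0,0,-0.5],[0,0,-2],[0,0,-3],[0,0,-3],[0,0,-3],[0,0,-3],[0,0,-2],[0,0,0]], "spin": [0,0,0,0,0,0,0,0,0,0]}}

```text
clock: 14.33
tool_pos: [0.5537, 0.0684, 0.2189]
tcp_rot: [[-0.961, 0.277, 0.005], [0.277, 0.961, 0.001], [-0.005, 0.003, -1.0]]
wrist_force: [0.5, 0.5, 0.2]
opening: 0.0002
grip_force: 0.0
```

```bash
python3 - <<'E'
from h import *
rel(); M=T("wrist")
im,d=ctrl.get_image("wrist")
u,v=w2px("wrist",[.552,.068,.045],M)[0].astype(int);x0,y0=max(u-110,0),max(v-90,0)
cv2.imwrite("pics/w6.png",cv2.convertScaleAbs(cv2.resize(im[y0:y0+180,x0:x0+220,::-1],None,fx=3,fy=3),alpha=1.6))
i,k,ds=K("wrist"); uv=np.array(np.meshgrid(range(x0,x0+220),range(y0,min(y0+180,400)))).reshape(2,-1).T
p=cv2.undistortPoints(uv.astype(float).reshape(-1,1,2),k,ds)[:,0];z=d[uv[:,1],uv[:,0]]
P=(np.c_[p[:,0]*z,-p[:,1]*z,-z,np.ones(len(z))]@M.T)[:,:3]
r=np.hypot(P[:,0]-.552,P[:,1]-.068)
for n,a,b in[("hub",0,.011),("disc",.016,.021),("deck",.052,.06)]: m=(r>a)&(r<b)&(P[:,2]<.09)&(z>0);print(n,np.median(P[m,2]).round(4),m.sum())
E
```

```text
yaw 163.9 rel tool xy [-0.0016  0.0004] z 0.2189 F [0.5 0.5 0.2] 14.3333
hub 0.0489 314
disc 0.0398 446
deck 0.0284 1968
```

View pics/w6.png

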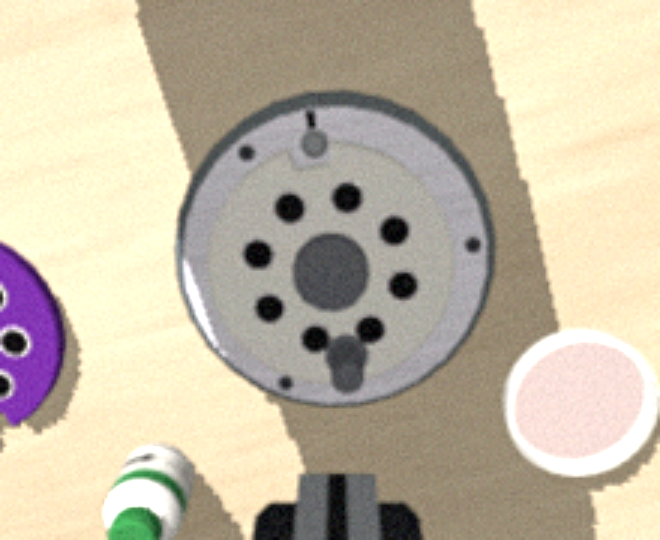

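The pin stands in the notch at (313,145). The hub top is at 48.9 mm and the disc's upper face at 39.8 mm, so the disc is seated. The dish and bottle haven't moved and the arm is clear.

```bash
python3 -c "
from station import ctrl
print(ctrl.finish_job())"
```

```text
the job is handed in; nothing more can be done
None
```

The disc was turned until its notch stood over the pin, pressed fully home (hub top measured at 48.9 mm against 49 mm seated), and the arm was moved clear before the job was handed in; the hand-in returned no verdict.

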